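Unlock the cast gauge and hold its sprung pointer rod out at the mark

TASK

On the pointer gauge in the dental lab, pull the locking plug up out of its sprung socket and leave it lying or standing in the steel tray. Then take the pointer rod by the neck of its black handle, draw it out against its spring until the front face of the handle's front disc is level with the index fin on the base, and keep holding it there in the gripper: the job finishes while you are still holding the rod. Leave the index where it is set, and do not disturb the jar, the spare plaster cast or the spatula.

Things in the scene. Friction and masses are not known exactly. Their poses are not given: they have to be found in the camera images.
- gauge: the pointer gauge, fixed: grey base plate 375 x 110 x 12 mm on the bench. Origin on the bench below the rod's axis, 75 mm from the plate's rear end. +x: the way the rod pulls out (level, axis 80 mm above the bench); z up. Two aluminium blocks (x -60 to -40 and 30 to 50) carry the rod and a socket plate. A round plaster cast (radius 36 mm, top 56 mm high) is mounted at x = 255, under the needle.
- socket_mouth (a point): centre of the socket hole (14 mm, vertical, through the 18 mm thick level aluminium socket plate), at the plate's top face, 108 mm above the bench; x 0, y -24 mm in the gauge frame. The plate spans x -60 to 50, y -45 to 18 mm there. Axes as the gauge.
- plug: loose steel locking plug, 78 mm long, about 90 g, upright in the socket. Origin at the centre of its lower end, z towards the head. Shank 13 mm thick, 42 mm long, grooved; head a plain cylinder 20 mm thick, 36 mm tall, resting on the socket plate. A sprung ball in the groove holds it: 5 to 20 N straight up frees it; clear after 42 mm. While in, it blocks the rod (3 to 6 mm play).
- plug_head (a point): point on the plug's axis in the upper half of its head, 24 mm above the socket plate when seated: a good place to grip it from above.
- rod: sliding pointer rod with black handle. Origin on its axis, axes as the gauge. Handle: rear disc 32 mm diameter (x 64 to 71), neck 16 mm thick (x 71 to 110), front disc 36 mm diameter (x 110 to 119); then a needle 5 mm thick, 55 mm long. The inner spring (90 N/m) pulls it back in: about 5 N when in, 9 to 13 N at the mark. It stops at 115 mm of travel.
- rod_neck (a point): middle of the handle's neck, on the rod's axis, 80 mm above the bench; 29 mm behind rod_disc. Grip it from above, fingers on either side of the rod.
- rod_disc (a point): centre of the front face of the handle's front disc; axes as the gauge. This face must come level with the index fin.
- index_fin (a point): the length mark: top of a small upright steel fin, 4 mm thick, 18 mm wide, top 46 mm above the bench, on a stiff slider on the base, 42 mm to the -y side of the rod's axis and lower than the handle. The point is mid-thickness; axes as the gauge. Its place along x differs from run to run: the rod must come out 50 to 92 mm.
- tray: fixed shallow steel tray 190 (x) x 160 (y) mm, walls 4 mm thick and 26 mm high, floor 4 mm thick. Origin at the centre of its underside, on the bench.
- jar: bystander: glass jar with a steel lid, 64 mm diameter, 75 mm tall; origin at the centre of its underside.
- spare_cast: bystander: loose round plaster cast with a tooth arch, 72 mm diameter, 36 mm tall; origin at the centre of its underside.
- spatula: bystander: lab spatula, 190 mm long, lying on the bench along its own x axis.

How it is judged:
By the outcome, as a careful person would: the job done as asked, in the order asked, and still so for the second after the job is handed in, while the arm keeps its last pose, push and grip.
It also fails if it takes over 54 s, if anything falls off the work surface, if the arm or the gripper's body presses on something with over 40 N, if the wrist force passes 120 N, or if a joint passes its speed limit or range.

ROBOT

A 6-joint arm with a two-finger parallel gripper is mounted at the origin on the work surface. World frame = base frame: x ahead of the robot, y to its left, z up, the work surface at z = 0. Lengths are in m, angles in rad, forces in N, time in s.
With the tool pointing down it reaches from about 0.35 to 0.85 m from the base axis. Payload 8.1 kg.
Tool frame: the origin (TCP) lies on the mounting face of the last link; the fingertips stand 186 mm ahead of it and the grasp point (between the pads) lies 167 mm ahead of it; z points along the fingers, y is the line along which they close (so a half turn about z gives the same grasp; the last joint's range is limited). The gripper opens to 93 mm and grips with 3 to 60 N. Pads are 15 mm wide; open, the fingers measure 128 mm over their backs; the gripper's body (75 mm by 188 mm) begins 65 mm behind the grasp point.
Start: joints at [1.226, 0.13, 1.488, -0, 1.523, -0.085], TCP at [0.154, 0.58, 0.405] pointing down, gripper open.
Joint ranges: [-2.96, 2.96], [-0.89, 2.26], [0.02, 2.5], [-1.34, 4.48], [0, 2.73], [-2.66, 2.66]. Speed limits (rad/s): [2.39, 2.39, 2.79, 3.14, 3.14, 3.14].

INTERFACE

Orientations are given as a rotation vector (axis times angle).
In Python, from plant import read_state, read_camera, camera_params, close_job gives the robot as it stands. The module is installed in compiled form; this text tells all that it offers.
- The arm moves only by the tool servo_tool, never from a script. Its argument "increments" is a list of rows, each an object with "slide": the shift along the tool's x, y, z in mm, a list of three; "dr": the turn, a rotation vector about the tool's x, y, z in rad, a list of three; "jaw": the closure, from 0 (fully open) to 1 (shut). In form: [{"slide": [x, y, z], "dr": [ax, ay, az], "jaw": jaw}, ...]. A call has 1 to 20 rows; each row is the pose to reach, as a shift and turn from the pose commanded when the call began, along the tool's axes at that moment; what a row does not reach only later rows make up. A row lasts 1/10 s, in which the tool goes at most 50 mm and 8.59 degrees, less where a joint would pass 70% of its speed; a pose out of reach is approached as far as the arm can. A call with a gripper value outside its range is refused whole. The fingers move at their own pace and stop on an object; "force" is the grip in N (left out, the last holds). Time passes only in rows, so rows that repeat a pose let the fingers close. It gives the time, the measured TCP pose, the force, the opening and the grip force at its end, in the units of the state.
- read_state(): the state, without advancing time (a new reading comes with each control period).
- read_camera(name): name is "scene" or "top" or "wrist"; returns (picture, depth): 400x640x3 uint8, red, green, blue; 400x640 float32, m along the optical axis (not along the pixel's ray), 0 where there is no reading.
- camera_params(name): a dict with "fx", "fy", "cx", "cy" (pixels), "k1" (the pictures are not rectified: a ray, as slopes to the right and down, at radius r is drawn at 1 + k1 r^2 times it, then the intrinsics apply), "rvec" (rotation vector, rad) and "tvec" (3), from world to camera coordinates, as OpenCV has them. Camera axes: x right, y down, z forward; pixel columns grow to the right and rows downward; lengths in m; the calibration is good to about 2 mm. A picture is of the moment at which its call begins: read the wrist's pose just before it. camera_params takes no time and is no camera call; for the wrist camera it gives the pose at the moment of the call.
- close_job(): hands the job in; it is judged then, once.
The state is a dict: "t": time; "q": joint angles; "dq": joint speeds; "joint_torque": joint torques, N m; "tool_pos": TCP position; "orientation": TCP orientation; "force": force on the tool from outside, world axes, zero at the start; "wrist_torque": the same for the moment, N m; "opening": finger opening in m; "gripper_force": force on a finger pad.
Only numpy, scipy, OpenCV 4.12 (cv2) and the standard library are available. Lean on these libraries where they do the work, as an engineer would, in place of code of your own. Each camera call takes 0.05 s, during which the arm holds its last target. There are 200 camera calls.

## Working session

There is one attempt and no reset: what is moved stays moved. The work goes in short steps, Python scripts to look and compute and a tool call to move; the robot and the scene stay as the last step left them, time stands still between calls to the robot, and variables do not carry over. Pictures are saved under pics/ and viewed, at most 10 in all, crops included, and the job is handed in when it is done.

Besides the shell and the picture viewer there is one more tool, called after "Request:" as name(argument=value, ...), one argument or row to a line, values as JSON. servo_tool: Moves the arm, as the interface text tells. Its arguments: {"type":"object","properties":{"increments":{"type":"array"},"force":{"type":"number"}},"required":["increments"]}

```bash
mkdir -p pics
cat > h.py <<'E'
import numpy as np, cv2, pickle
from plant import *
def snap(n,tag):
    p=camera_params(n); im,d=read_camera(n); 
    pickle.dump((p,im,d),open(f'{tag}.pkl','wb')); return p,im,d
def cloud(p,d):
    h,w=d.shape; u,v=np.meshgrid(np.arange(w),np.arange(h))
    K=np.array([[p['fx'],0,p['cx']],[0,p['fy'],p['cy']],[0,0,1.]])
    xy=cv2.undistortPoints(np.stack([u,v],-1).reshape(-1,1,2).astype(np.float64),K,np.array([p['k1'],0,0,0.])).reshape(h,w,2)
    c=np.dstack([xy[...,0]*d,xy[...,1]*d,d]); R=cv2.Rodrigues(np.array(p['rvec'],float))[0]
    W=(c-np.array(p['tvec']).reshape(3))@R; W[d==0]=np.nan; return W
def proj(p,X):
    K=np.array([[p['fx'],0,p['cx']],[0,p['fy'],p['cy']],[0,0,1.]])
    return cv2.projectPoints(np.array(X,float).reshape(-1,3),np.array(p['rvec'],float),np.array(p['tvec'],float),K,np.array([p['k1'],0,0,0.]))[0].reshape(-1,2)
E
python3 - <<'E'
from h import *
print(read_state())
for n in('top','scene'):
    p,im,d=snap(n,n+'0'); cv2.imwrite(f'pics/{n}0.png',im[...,::-1])
    W=cloud(p,d); print(n,p,W[0,0],W[200,320],W[-1,-1])
E
```

```text
{'t': 0.0, 'q': array([ 1.22557956e+00,  1.31143618e-01,  1.48928159e+00, -3.04352949e-05,
        1.52302660e+00, -8.54139338e-02]), 'dq': array([ 0.00071173,  0.0003504 , -0.00157871, -0.00133699,  0.00117407,
       -0.00096507]), 'joint_torque': array([-1.25629725e-05, -5.59837639e+01, -4.91770685e+01,  7.69314333e-02,
        3.49753769e-02, -1.75662412e-04]), 'tool_pos': array([0.15404542, 0.57964203, 0.40369636]), 'orientation': array([-4.06900491e-01, -3.11475828e+00,  2.86278547e-03]), 'force': array([ 0.1717177 ,  0.2526033 , -0.65994519]), 'wrist_torque': array([-0.01356209,  0.03054075, -0.01578003]), 'gripper_force': 0.0, 'opening': 0.09324526271761362}
top {'fx': 377.71751867346137, 'fy': 377.71751867346137, 'cx': 309.39350474183055, 'cy': 195.9704666920901, 'k1': -0.06140880515680299, 'rvec': array([ 2.13097342, -2.09692152,  0.17076593]), 'tvec': array([0.04299087, 0.58744008, 1.25401803])} [1.45169842 1.42816881 0.00711054] [0.56429822 0.01569408 0.10447308] [-0.20996962 -1.37050674 -0.32460975]
scene {'fx': 471.20871351660895, 'fy': 471.20871351660895, 'cx': 320.6361854849548, 'cy': 203.73083248155976, 'k1': -0.07066923788897378, 'rvec': array([ 1.15849343,  2.08385438, -1.13865861]), 'tvec': array([ 0.26135396, -0.14148253,  1.69986982])} [ 0.51648009 -1.38409785  0.51203479] [ 0.50663464 -0.00431933  0.10820102] [ 6.47937875e-01  8.13946626e-01 -4.13838411e-04]
```

View pics/top0.png

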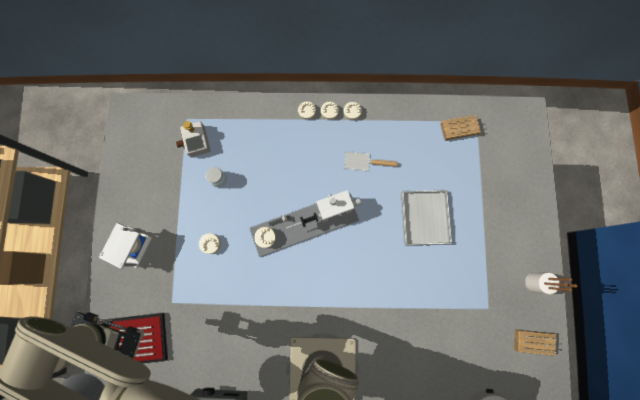

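View pics/scene0.png

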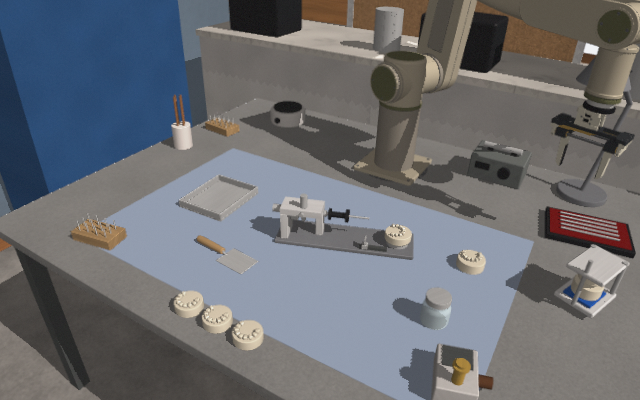

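Top picture: plug head at about (333,202), handle (308,220), fin (285,218), mounted cast (264,238) and tray (427,217). The scene picture agrees, with the plug at (304,200) and the fin at (365,243). Next I'll measure these.

```bash
cat > m.py <<'E'
from h import *
for n in('top','scene'):
    p,im,d=pickle.load(open(n+'0.pkl','rb')); W=cloud(p,d); P=W.reshape(-1,3)
    P=P[np.isfinite(P).all(1)]
    near=(abs(P[:,0]-.53)<.2)&(abs(P[:,1]-.08)<.3); Q=P[near]
    bench=Q[abs(Q[:,2])<.006]; print(n,'bench z',np.median(bench[:,2]))
    def rect(S,l):
        r=cv2.minAreaRect((S[:,:2]*1000).astype(np.float32)); b=cv2.boxPoints(r); print(l,len(S),'c',np.round(r[0],1),'size',np.round(r[1],1),'ang',round(r[2],2),'z',np.round(np.median(S[:,2])*1000,1))
    box=(Q[:,1]<.25)&(Q[:,1]>-.1)&(abs(Q[:,0]-.55)<.12)
    G=Q[box]
    rect(G[(abs(G[:,2]-.108)<.005)],'sockplate')
    b=G[abs(G[:,2]-.012)<.004]; rect(b,'base')
    h=G[(G[:,2]>.135)&(G[:,2]<.155)]; rect(h,'plughead'); print(np.round(h.mean(0)*1000,1))
    t=P[(abs(P[:,0]-.54)<.13)&(P[:,1]<-.13)&(P[:,1]>-.42)&(P[:,2]>.018)&(P[:,2]<.04)]; rect(t,'tray')
p,im,d=pickle.load(open('top0.pkl','rb'))
c=cv2.resize(im[180:265,240:370],None,fx=6,fy=6,interpolation=cv2.INTER_CUBIC); cv2.imwrite('pics/tc.png',c[...,::-1])
E
python3 m.py
```

```text
top bench z 0.0016884826884184943
sockplate 561 c [554.2 -32.4] size [ 70.4 110.3] ang 21.18 z 109.2
base 1466 c [549.4  75.2] size [348.3 238.6] ang 89.86 z 12.6
plughead 30 c [559.4 -24.4] size [16.9 16.2] ang 2.5 z 144.8
[558.9 -24.7 145. ]
tray 171 c [ 524.5 -348.7] size [192.  144.2] ang 0.8 z 25.8
scene bench z -9.140884904640246e-05
sockplate 531 c [554.7 -32. ] size [ 77.3 110.2] ang 21.85 z 107.4
base 2293 c [497.   72.4] size [114.4 374.1] ang 21.22 z 11.4
plughead 42 c [559.5 -24.9] size [24.8 15.6] ang 33.26 z 142.5
[560.8 -23.9 141.4]
tray 302 c [ 524.8 -346. ] size [196.5 146. ] ang 0.04 z 23.5
```

View pics/tc.png

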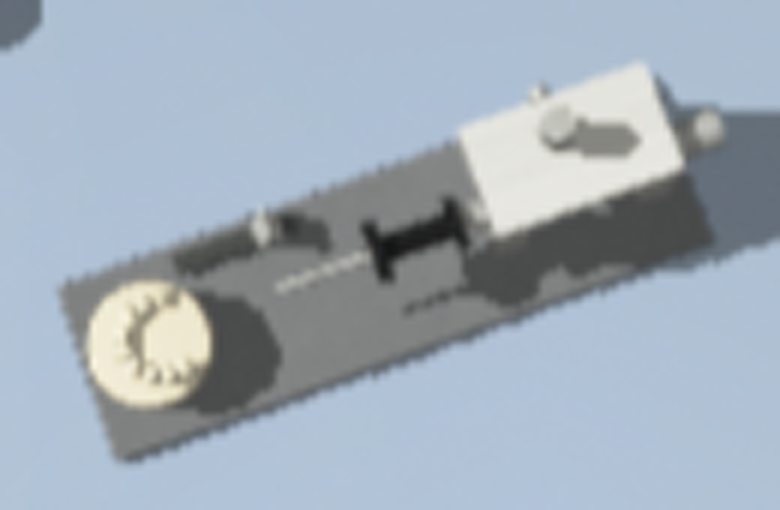

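```bash
cat >> h.py <<'E'
from scipy.spatial.transform import Rotation as Rn
GA=np.deg2rad(111.2); GX=np.array([np.cos(GA),np.sin(GA),0]); GY=np.array([-GX[1],GX[0],0]); O=np.array([.5382,-.0325,0])
def gauge(x,y,z): return O+GX*x+GY*y+np.array([0,0,z])
def plan(grasp,flip=1):
    "slide mm and dr to put grasp point there, tool y along flip*gauge y, pointing down"
    s=read_state(); R0=Rn.from_rotvec(s['orientation']); z=np.array([0,0,-1.]); y=flip*GY; x=np.cross(y,z)
    R1=Rn.from_matrix(np.c_[x,y,z]); tcp=np.array(grasp)-.167*z
    print('slide',np.round(R0.inv().apply(tcp-s['tool_pos'])*1000,1),'dr',np.round((R0.inv()*R1).as_rotvec(),4),'t',s['t'],'q',np.round(s['q'],2))
E
python3 - <<'E'
from h import *
s=read_state(); print(Rn.from_rotvec(s['orientation']).as_matrix().round(3))
for f in(1,-1):
    plan(gauge(0,-24,220)*[1,1,.001] if 0 else gauge(0,-.024,.200),f); plan(gauge(0,-.024,.133),f)
print(gauge(0,-.024,.133))
p,im,d=snap('wrist','w'); print(Rn.from_rotvec(p['rvec']).inv().as_matrix().round(3), -Rn.from_rotvec(p['rvec']).inv().apply(np.array(p['tvec']).ravel()))
for n in('top0','scene0'):
    p,im,d=pickle.load(open(n+'.pkl','rb')); W=cloud(p,d); L=(W-O)@np.c_[GX,GY,[0,0,1]]*1000
    m=(abs(L[...,1]+42)<14)&(L[...,2]>28)&(L[...,2]<60)&(L[...,0]>100)&(L[...,0]<235); print(n,'fin',L[m].round(1).tolist()[:30])
    m=(abs(L[...,1])<20)&(L[...,2]>85)&(L[...,2]<103)&(L[...,0]>54)&(L[...,0]<135); print('discs',np.sort(L[m][:,0]).round(0).tolist(), L[m][:,1].mean())
E
```

```text
[[-0.966  0.257 -0.001]
 [ 0.257  0.966 -0.002]
 [ 0.    -0.002 -1.   ]]
slide [-547.9 -478.8   37.5] dr [-8.0000e-04 -1.9000e-03 -2.2006e+00] t 0.1 q [ 1.23  0.13  1.49  0.    1.52 -0.09]
slide [-547.9 -478.7  104.5] dr [-8.0000e-04 -1.9000e-03 -2.2006e+00] t 0.1 q [ 1.23  0.13  1.49  0.    1.52 -0.09]
slide [-547.9 -478.8   37.5] dr [-1.60e-03  6.00e-04  9.41e-01] t 0.1 q [ 1.23  0.13  1.49  0.    1.52 -0.09]
slide [-547.9 -478.7  104.5] dr [-1.60e-03  6.00e-04  9.41e-01] t 0.1 q [ 1.23  0.13  1.49  0.    1.52 -0.09]
[ 0.56057577 -0.02382101  0.133     ]
[[ 0.256  0.936  0.243]
 [ 0.967 -0.248 -0.065]
 [-0.001  0.252 -0.968]] [0.08691438 0.59785256 0.38272341]
top0 fin [[169.1, -50.3, 42.9], [170.1, -46.4, 46.6], [167.5, -47.9, 29.1], [171.2, -42.8, 48.2], [167.9, -41.5, 48.7], [173.1, -42.3, 30.1], [169.1, -38.5, 46.9], [174.1, -38.3, 34.5], [170.2, -35.0, 48.3], [167.6, -36.3, 31.8], [164.4, -35.4, 29.7], [168.6, -32.4, 35.9]]
discs [54.0, 56.0, 57.0, 57.0, 59.0, 60.0, 62.0, 63.0, 64.0, 64.0, 64.0, 64.0, 65.0, 65.0, 66.0, 66.0, 66.0, 67.0, 67.0, 67.0, 68.0, 68.0, 69.0, 70.0, 70.0
[... 803 characters left out ...]
0], [168.8, -45.9, 31.0], [171.3, -42.4, 28.8], [169.1, -46.9, 28.5]]
discs [55.0, 55.0, 56.0, 58.0, 58.0, 62.0, 64.0, 64.0, 65.0, 65.0, 65.0, 65.0, 66.0, 67.0, 67.0, 67.0, 68.0, 68.0, 68.0, 68.0, 69.0, 69.0, 70.0, 70.0, 70.0, 70.0, 70.0, 71.0, 71.0, 72.0, 72.0, 74.0, 75.0, 77.0, 77.0, 79.0, 79.0, 81.0, 82.0, 85.0, 85.0, 86.0, 88.0, 88.0, 89.0, 90.0, 93.0, 94.0, 95.0, 96.0, 96.0, 98.0, 98.0, 99.0, 101.0, 102.0, 103.0, 104.0, 105.0, 106.0, 107.0, 107.0, 110.0, 110.0, 110.0, 110.0, 111.0, 111.0, 111.0, 112.0, 112.0, 113.0, 113.0, 113.0, 114.0, 114.0, 114.0, 114.0, 115.0, 115.0, 116.0, 116.0, 116.0, 116.0, 116.0, 117.0, 117.0, 117.0, 118.0, 118.0, 118.0, 118.0, 118.0, 119.0] -2.0731844340774184
```

Request:
servo_tool(
  increments=[
    {"slide":[-11,-10,0],"dr":[0,0,0.02],"jaw":0.3},
    {"slide":[-38,-34,2],"dr":[0,0,0.07],"jaw":0.3},
    {"slide":[-71,-62,4],"dr":[0,0,0.12],"jaw":0.3},
    {"slide":[-104,-91,7],"dr":[0,0,0.18],"jaw":0.3},
    {"slide":[-137,-120,9],"dr":[0,0,0.24],"jaw":0.3},
    {"slide":[-170,-148,11],"dr":[0,0,0.29],"jaw":0.3},
    {"slide":[-203,-177,14],"dr":[0,0,0.35],"jaw":0.3},
    {"slide":[-236,-206,16],"dr":[0,0,0.4],"jaw":0.3},
    {"slide":[-268,-235,18],"dr":[0,0,0.46],"jaw":0.3},
    {"slide":[-301,-263,20],"dr":[0,0,0.52],"jaw":0.3},
    {"slide":[-334,-292,22],"dr":[0,0,0.57],"jaw":0.3},
    {"slide":[-367,-321,25],"dr":[0,0,0.63],"jaw":0.3},
    {"slide":[-400,-350,27],"dr":[0,0,0.69],"jaw":0.3},
    {"slide":[-433,-378,29],"dr":[0,0,0.74],"jaw":0.3},
    {"slide":[-466,-407,32],"dr":[0,0,0.8],"jaw":0.3},
    {"slide":[-499,-436,34],"dr":[0,0,0.86],"jaw":0.3},
    {"slide":[-521,-455,36],"dr":[0,0,0.9],"jaw":0.3},
    {"slide":[-537,-469,37],"dr":[-0.001,0,0.925],"jaw":0.3},
    {"slide":[-548,-479,37.5],"dr":[-0.0016,0.0006,0.941],"jaw":0.3},
    {"slide":[-548,-479,37.5],"dr":[-0.0016,0.0006,0.941],"jaw":0.3},
  ],
)

```text
t: 2.15
tool_pos: [0.5608, -0.0255, 0.367]
orientation: [-1.778, -2.589, -0.002]
force: [-0.9, 1.2, 1.1]
opening: 0.0653
gripper_force: 0.0
```

Run:
```python
from h import *
plan(gauge(0,-.024,.133),-1)
p,im,d=snap('wrist','w'); cv2.imwrite('pics/w1.png',im[...,::-1])
W=cloud(p,d); L=(W-O)@np.c_[GX,GY,[0,0,1]]*1000
m=(L[...,2]>138)&(L[...,2]<150)&(abs(L[...,0])<25)&(abs(L[...,1]+24)<25); r=cv2.minAreaRect(L[m][:,:2].astype(np.float32)); print('plug',r,L[m].mean(0),L[m][:,2].std())
m=(abs(L[...,2]-46)<4)&(abs(L[...,1]+42)<14)&(L[...,0]>100)&(L[...,0]<215); print('fin',m.sum(),L[m].mean(0),L[m].min(0),L[m].max(0))
m=(abs(L[...,2]-108)<4)&(abs(L[...,0])<80)&(abs(L[...,1])<80); print('plate',m.sum(),cv2.minAreaRect(L[m][:,:2].astype(np.float32)),L[m][:,2].mean())
```

```text
slide [ 1.5  0.4 67. ] dr [ 0.0005 -0.0011 -0.0027] t 2.15 q [-0.14  0.05  1.65  0.    1.45 -0.5 ]
plug ((0.7746591567993164, -20.778779983520508), (19.255529403686523, 19.183406829833984), 41.76637649536133) [  1.43945898 -20.8063214  142.76923719] 1.003586469427691
fin 116 [170.37622616 -38.9004623   44.81298192] [168.13533131 -47.6139352   42.12410219] [172.88096178 -30.55027591  47.02810864]
plate 8159 ((-4.269256591796875, -14.128242492675781), (71.23029327392578, 110.0014419555664), 89.95344543457031) 106.99354672294386
```

View pics/w1.png

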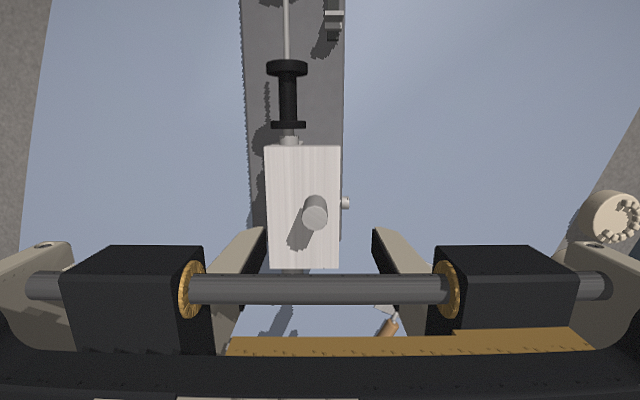

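Wrist picture: plug head at (315,212) between the fingers, handle at (287,95), fin at (335,25). The cameras agree to within 3 mm, so I'll use the average. Next I descend and grip.

Request:
servo_tool(
  increments=[
    {"slide":[1,-0.5,6],"dr":[0.0005,-0.001,-0.0027],"jaw":0.4},
    {"slide":[2,-1.4,20],"dr":[0.0005,-0.001,-0.0027],"jaw":0.4},
    {"slide":[2,-1.4,34],"dr":[0.0005,-0.001,-0.0027],"jaw":0.4},
    {"slide":[2,-1.4,48],"dr":[0.0005,-0.001,-0.0027],"jaw":0.4},
    {"slide":[2,-1.4,58],"dr":[0.0005,-0.001,-0.0027],"jaw":0.4},
    {"slide":[2,-1.4,64],"dr":[0.0005,-0.001,-0.0027],"jaw":0.4},
    {"slide":[2,-1.4,67],"dr":[0.0005,-0.001,-0.0027],"jaw":0.4},
    {"slide":[2,-1.4,67],"dr":[0.0005,-0.001,-0.0027],"jaw":0.7},
    {"slide":[2,-1.4,67],"dr":[0.0005,-0.001,-0.0027],"jaw":1},
    {"slide":[2,-1.4,67],"dr":[0.0005,-0.001,-0.0027],"jaw":1},
    {"slide":[2,-1.4,67],"dr":[0.0005,-0.001,-0.0027],"jaw":1},
    {"slide":[2,-1.4,67],"dr":[0.0005,-0.001,-0.0027],"jaw":1},
    {"slide":[2,-1.4,67],"dr":[0.0005,-0.001,-0.0027],"jaw":1},
    {"slide":[2,-1.4,67],"dr":[0.0005,-0.001,-0.0027],"jaw":1},
  ],
  force=50,
)

```text
t: 3.6
tool_pos: [0.558, -0.0228, 0.3007]
orientation: [-1.771, -2.593, 0.003]
force: [-7.9, -2.0, 7.5]
opening: 0.0196
gripper_force: 50.0
```

Request:
servo_tool(
  increments=[
    {"slide":[0,0,-2],"dr":[0,0,0],"jaw":1},
    {"slide":[0,0,-5],"dr":[0,0,0],"jaw":1},
    {"slide":[0,0,-8],"dr":[0,0,0],"jaw":1},
    {"slide":[0,0,-12],"dr":[0,0,0],"jaw":1},
    {"slide":[0,0,-17],"dr":[0,0,0],"jaw":1},
    {"slide":[0,0,-22],"dr":[0,0,0],"jaw":1},
    {"slide":[0,0,-28],"dr":[0,0,0],"jaw":1},
    {"slide":[0,0,-34],"dr":[0,0,0],"jaw":1},
    {"slide":[0,0,-40],"dr":[0,0,0],"jaw":1},
    {"slide":[0,0,-47],"dr":[0,0,0],"jaw":1},
    {"slide":[0,0,-54],"dr":[0,0,0],"jaw":1},
    {"slide":[0,0,-60],"dr":[0,0,0],"jaw":1},
    {"slide":[0,0,-60],"dr":[0,0,0],"jaw":1},
  ],
)

```text
t: 4.9
tool_pos: [0.5593, -0.0223, 0.3623]
orientation: [1.769, 2.592, 0.004]
force: [0.4, 0.8, -0.5]
opening: 0.0192
gripper_force: 50.0
```

Run:
```python
from h import *
T=np.array([.5246,-.347,0])
plan(T+[0,0,.18],-1);plan(T+[0,0,.072],-1); s=read_state();print(s['force'],s['opening'])
p,im,d=snap('wrist','w'); cv2.imwrite('pics/w2.png',im[...,::-1])
```

```text
slide [-289.8 -150.7   15.1] dr [0.0038 0.0012 0.0029] t 4.9 q [-0.13  0.04  1.66  0.    1.44 -0.5 ]
slide [-289.6 -151.1  123.1] dr [0.0038 0.0012 0.0029] t 4.9 q [-0.13  0.04  1.66  0.    1.44 -0.5 ]
[ 0.44721878  0.80555529 -0.4623995 ] 0.019208721736893603
```

View pics/w2.png

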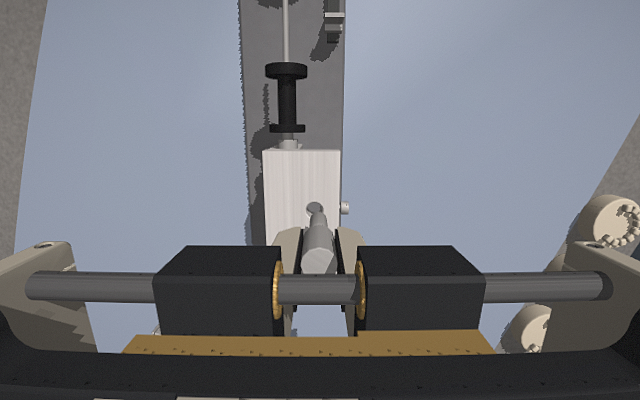

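The wrist picture shows the plug out and held at (317,250), with the empty hole at (315,207). Next I carry it to the tray.

Request:
servo_tool(
  increments=[
    {"slide":[-6,-3,0],"dr":[0,0,0],"jaw":1},
    {"slide":[-20,-11,0],"dr":[0,0,0],"jaw":1},
    {"slide":[-42,-22,0],"dr":[0,0,0],"jaw":1},
    {"slide":[-70,-36,0],"dr":[0,0,0],"jaw":1},
    {"slide":[-98,-51,0],"dr":[0,0,0],"jaw":1},
    {"slide":[-126,-65,0],"dr":[0,0,0],"jaw":1},
    {"slide":[-154,-80,5],"dr":[0,0,0],"jaw":1},
    {"slide":[-182,-95,10],"dr":[0,0,0],"jaw":1},
    {"slide":[-210,-109,15],"dr":[0,0,0],"jaw":1},
    {"slide":[-238,-124,20],"dr":[0,0,0],"jaw":1},
    {"slide":[-262,-136,28],"dr":[0,0,0],"jaw":1},
    {"slide":[-280,-146,38],"dr":[0.004,0.001,0.003],"jaw":1},
    {"slide":[-288,-150,50],"dr":[0.004,0.001,0.003],"jaw":1},
    {"slide":[-290,-151,64],"dr":[0.004,0.001,0.003],"jaw":1},
    {"slide":[-290,-151,80],"dr":[0.004,0.001,0.003],"jaw":1},
    {"slide":[-290,-151,95],"dr":[0.004,0.001,0.003],"jaw":1},
    {"slide":[-290,-151,106],"dr":[0.004,0.001,0.003],"jaw":1},
    {"slide":[-290,-151,112],"dr":[0.004,0.001,0.003],"jaw":1},
    {"slide":[-290,-151,115],"dr":[0.004,0.001,0.003],"jaw":1},
    {"slide":[-290,-151,115],"dr":[0.004,0.001,0.003],"jaw":1},
  ],
)

```text
t: 6.95
tool_pos: [0.5238, -0.3471, 0.245]
orientation: [-1.773, -2.59, 0.003]
force: [-0.0, -0.4, -0.9]
opening: 0.0192
gripper_force: 50.0
```

Run:
```python
from h import *
p,im,d=snap('scene','s'); 
s=read_state(); print(s['force'],s['tool_pos'])
tp=proj(p,s['tool_pos']-[0,0,.233])[0]; print(tp)
W=cloud(p,d); v,u=np.round(tp[::-1]).astype(int); print((W[v-12:v+14:2,u]*1000).round(0))
cv2.imwrite('pics/s1.png',cv2.resize(im[100:250,130:330],None,fx=4,fy=4)[...,::-1])
```

```text
[-0.47883014 -0.1223963  -0.28886082] [ 0.5239512  -0.34737247  0.2455553 ]
[221.92335294 197.01715253]
[[ 527. -339.   59.]
 [ 522. -345.   48.]
 [ 520. -348.   39.]
 [ 523. -346.   34.]
 [ 528. -341.   31.]
 [ 524. -346.   20.]
 [ 527. -344.   15.]
 [ 521. -351.    3.]
 [ 533. -340.    5.]
 [ 545. -329.    8.]
 [ 549. -326.    4.]
 [ 558. -318.    4.]
 [ 566. -311.    4.]]
```

View pics/s1.png

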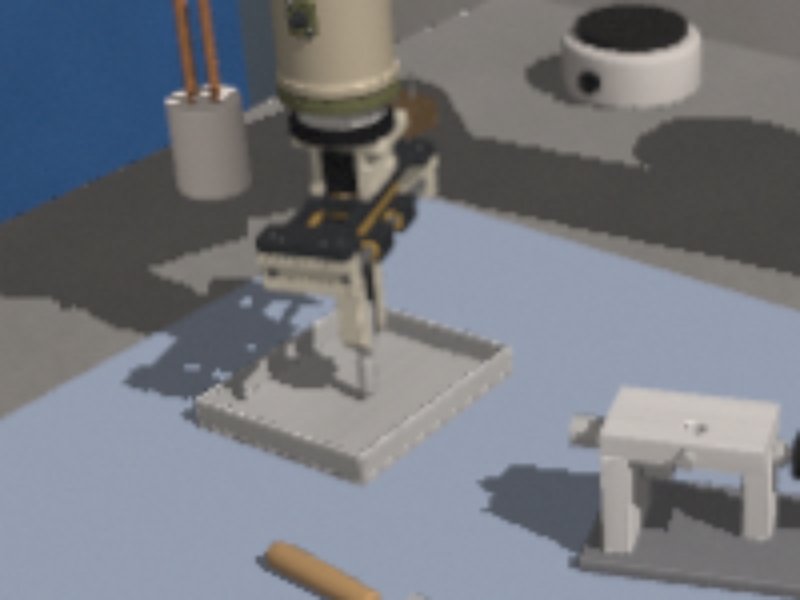

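The plug hangs upright over the middle of the tray, its tip (crop pixel (367,393)) a few mm above the floor. I'll lower it, release and rise.

Request:
servo_tool(
  increments=[
    {"slide":[0,0,2],"dr":[0,0,0],"jaw":1},
    {"slide":[0,0,4],"dr":[0,0,0],"jaw":1},
    {"slide":[0,0,5.5],"dr":[0,0,0],"jaw":1},
    {"slide":[0,0,6.5],"dr":[0,0,0],"jaw":1},
    {"slide":[0,0,6.5],"dr":[0,0,0],"jaw":1},
    {"slide":[0,0,6.5],"dr":[0,0,0],"jaw":0.65},
    {"slide":[0,0,6.5],"dr":[0,0,0],"jaw":0.5},
    {"slide":[0,0,6.5],"dr":[0,0,0],"jaw":0.4},
    {"slide":[0,0,6.5],"dr":[0,0,0],"jaw":0.4},
    {"slide":[0,0,6.5],"dr":[0,0,0],"jaw":0.4},
    {"slide":[0,0,2],"dr":[0,0,0],"jaw":0.4},
    {"slide":[0,0,-8],"dr":[0,0,0],"jaw":0.4},
    {"slide":[0,0,-25],"dr":[0,0,0],"jaw":0.4},
    {"slide":[0,0,-45],"dr":[0,0,0],"jaw":0.4},
    {"slide":[0,0,-65],"dr":[0,0,0],"jaw":0.4},
    {"slide":[0,0,-85],"dr":[0,0,0],"jaw":0.4},
    {"slide":[0,0,-100],"dr":[0,0,0],"jaw":0.4},
    {"slide":[0,0,-108],"dr":[0,0,0],"jaw":0.4},
    {"slide":[0,0,-110],"dr":[0,0,0],"jaw":0.4},
    {"slide":[0,0,-110],"dr":[0,0,0],"jaw":0.4},
  ],
)

```text
t: 9.0
tool_pos: [0.524, -0.3473, 0.3549]
orientation: [-1.774, -2.589, 0.003]
force: [-0.2, 0.1, 0.1]
opening: 0.0559
gripper_force: 0.0
```

Run:
```python
from h import *
p,im,d=snap('scene','s'); W=cloud(p,d)
m=(abs(W[...,0]-.525)<.07)&(abs(W[...,1]+.347)<.06)&(W[...,2]>.012)&(W[...,2]<.1); print(m.sum(),(W[m]*1000).min(0).round(),(W[m]*1000).max(0).round(),(W[m]*1000).mean(0).round())
p,im,d=snap('top','t'); W=cloud(p,d); L=(W-O)@np.c_[GX,GY,[0,0,1]]*1000
m=(abs(L[...,2]-85)<20)&(abs(L[...,1])<12)&(L[...,0]>60)&(L[...,0]<135);print('handle max x',np.sort(L[m][:,0])[-8:].round(1))
for y in(0,.0015): plan(gauge(.090,y,.16),-1); plan(gauge(.090,y,.080),-1)
```

```text
109 [ 513. -356.   13.] [ 538. -339.   84.] [ 527. -346.   53.]
handle max x [118.7 119.8 123.  126.1 127.3 129.3 130.4 133.6]
slide [378.2 127.2  27.3] dr [-0.0044 -0.0028 -0.0003] t 9.1 q [-0.67  0.24  1.46 -0.    1.45 -1.04]
slide [377.9 127.6 107.3] dr [-0.0044 -0.0028 -0.0003] t 9.1 q [-0.67  0.24  1.46 -0.    1.45 -1.04]
slide [378.2 125.7  27.4] dr [-0.0044 -0.0028 -0.0003] t 9.1 q [-0.67  0.24  1.46 -0.    1.45 -1.04]
slide [377.9 126.1 107.4] dr [-0.0044 -0.0028 -0.0003] t 9.1 q [-0.67  0.24  1.46 -0.    1.45 -1.04]
```

Request:
servo_tool(
  increments=[
    {"slide":[6,2,0],"dr":[0,0,0],"jaw":0.4},
    {"slide":[22,7,1],"dr":[0,0,0],"jaw":0.4},
    {"slide":[46,15,3],"dr":[0,0,0],"jaw":0.4},
    {"slide":[76,25,5],"dr":[0,0,0],"jaw":0.4},
    {"slide":[106,35,7],"dr":[0,0,0],"jaw":0.4},
    {"slide":[136,45,9],"dr":[0,0,0],"jaw":0.4},
    {"slide":[166,55,11],"dr":[-0.002,-0.001,0],"jaw":0.4},
    {"slide":[196,65,13],"dr":[-0.002,-0.001,0],"jaw":0.4},
    {"slide":[226,75,15],"dr":[-0.002,-0.001,0],"jaw":0.4},
    {"slide":[256,85,17],"dr":[-0.004,-0.003,0],"jaw":0.4},
    {"slide":[286,95,19],"dr":[-0.004,-0.003,0],"jaw":0.4},
    {"slide":[316,105,21],"dr":[-0.004,-0.003,0],"jaw":0.4},
    {"slide":[342,114,23],"dr":[-0.004,-0.003,0],"jaw":0.4},
    {"slide":[362,120,25],"dr":[-0.004,-0.003,0],"jaw":0.4},
    {"slide":[374,124,27],"dr":[-0.004,-0.003,0],"jaw":0.4},
    {"slide":[378.5,125.3,27],"dr":[-0.0044,-0.0028,0],"jaw":0.4},
    {"slide":[378.5,125.3,27],"dr":[-0.0044,-0.0028,0],"jaw":0.4},
  ],
)

```text
t: 10.8
tool_pos: [0.5039, 0.051, 0.3279]
orientation: [1.773, 2.591, -0.001]
force: [-0.2, -0.7, -0.3]
opening: 0.0553
gripper_force: 0.0
```

Run:
```python
from h import *
plan(gauge(.0905,.0023,.080),-1)
p,im,d=snap('wrist','w'); cv2.imwrite('pics/w3.png',im[...,::-1])
```

```text
slide [ 0.4 -0.6 80.9] dr [0.0005 0.0016 0.0005] t 10.8 q [ 0.   -0.07  1.84 -0.    1.38 -0.37]
```

View pics/w3.png

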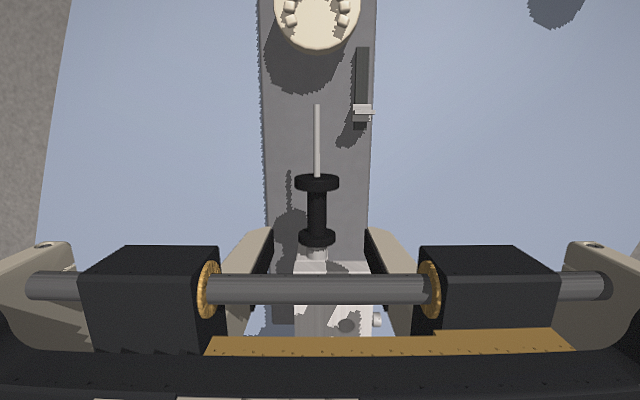

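Wrist picture: neck at (317,210), centred between the fingers. The front disc is at (317,183) and the fin at (363,108). I'll descend and grip.

Request:
servo_tool(
  increments=[
    {"slide":[0.4,-0.3,5],"dr":[0.0005,0.0016,0.0005],"jaw":0.4},
    {"slide":[0.4,-0.3,18],"dr":[0.0005,0.0016,0.0005],"jaw":0.4},
    {"slide":[0.4,-0.3,34],"dr":[0.0005,0.0016,0.0005],"jaw":0.4},
    {"slide":[0.4,-0.3,50],"dr":[0.0005,0.0016,0.0005],"jaw":0.4},
    {"slide":[0.4,-0.3,64],"dr":[0.0005,0.0016,0.0005],"jaw":0.4},
    {"slide":[0.4,-0.3,74],"dr":[0.0005,0.0016,0.0005],"jaw":0.4},
    {"slide":[0.4,-0.3,79],"dr":[0.0005,0.0016,0.0005],"jaw":0.4},
    {"slide":[0.4,-0.3,80.5],"dr":[0.0005,0.0016,0.0005],"jaw":0.4},
    {"slide":[0.4,-0.3,80.5],"dr":[0.0005,0.0016,0.0005],"jaw":0.7},
    {"slide":[0.4,-0.3,80.5],"dr":[0.0005,0.0016,0.0005],"jaw":1},
    {"slide":[0.4,-0.3,80.5],"dr":[0.0005,0.0016,0.0005],"jaw":1},
    {"slide":[0.4,-0.3,80.5],"dr":[0.0005,0.0016,0.0005],"jaw":1},
    {"slide":[0.4,-0.3,80.5],"dr":[0.0005,0.0016,0.0005],"jaw":1},
    {"slide":[0.4,-0.3,80.5],"dr":[0.0005,0.0016,0.0005],"jaw":1},
  ],
  force=50,
)

```text
t: 12.25
tool_pos: [0.5029, 0.0506, 0.2476]
orientation: [-1.775, -2.59, 0.004]
force: [-8.8, -2.4, 4.6]
opening: 0.0149
gripper_force: 50.0
```

Request:
servo_tool(
  increments=[
    {"slide":[2,-0.5,0],"dr":[0,0,0],"jaw":1},
    {"slide":[5,-1,-0.3],"dr":[0,0,0],"jaw":1},
    {"slide":[9,-1,-0.3],"dr":[0,0,0],"jaw":1},
    {"slide":[13,-1,-0.3],"dr":[0,0,0],"jaw":1},
    {"slide":[18,-1,-0.3],"dr":[0,0,0],"jaw":1},
    {"slide":[23,-1,-0.3],"dr":[0,0,0],"jaw":1},
    {"slide":[28,-1,-0.3],"dr":[0,0,0],"jaw":1},
    {"slide":[33,-1,-0.3],"dr":[0,0,0],"jaw":1},
    {"slide":[38,-1,-0.3],"dr":[0,0,0],"jaw":1},
    {"slide":[42,-1,-0.3],"dr":[0,0,0],"jaw":1},
    {"slide":[45,-1,-0.3],"dr":[0,0,0],"jaw":1},
    {"slide":[47,-1,-0.3],"dr":[0,0,0],"jaw":1},
    {"slide":[48,-1,-0.3],"dr":[0,0,0],"jaw":1},
    {"slide":[48,-1,-0.3],"dr":[0,0,0],"jaw":1},
    {"slide":[48,-1,-0.3],"dr":[0,0,0],"jaw":1},
  ],
)

```text
t: 13.75
tool_pos: [0.4855, 0.0943, 0.2477]
orientation: [1.775, 2.59, -0.003]
force: [2.2, -7.7, -2.5]
opening: 0.0146
gripper_force: 50.0
```

```bash
cat > g.py <<'E'
from h import *
import sys
s=read_state(); print('tool gauge',((s['tool_pos']-O)@np.c_[GX,GY,[0,0,1]]*1000).round(1),'F gauge',(s['force']@np.c_[GX,GY,[0,0,1]]).round(1),s['opening'])
for n in('wrist','top','scene'):
    p,im,d=snap(n,n[0]+'g'); W=cloud(p,d); L=(W-O)@np.c_[GX,GY,[0,0,1]]*1000
    y0=2.5 if n!='top' else 1.3
    fin=(abs(L[...,2]-40)<9)&(abs(L[...,1]-y0+42)<13)&(L[...,0]>150)&(L[...,0]<200)
    f=L[fin]; top=f[f[:,2]>43]
    print(n,'fin x all',np.percentile(f[:,0],[0,5,50,95,100]).round(1),'top',np.percentile(top[:,0],[0,50,100]).round(1) if len(top) else '',len(f))
    r=np.hypot(L[...,1]-y0,L[...,2]-80)
    disc=(r<17)&(r>5)&(L[...,0]>140)&(L[...,0]<190)&(L[...,2]>70)
    x=L[disc][:,0]; 
    if len(x): print('  disc x pct',len(x),np.percentile(x,[5,25,50,75,90,95,99]).round(1)); h,e=np.histogram(x,np.arange(140,190,1)); print('  ',{int(a):int(b) for a,b in zip(e,h) if b})
p,im,d=pickle.load(open('wg.pkl','rb'))
cv2.imwrite('pics/'+sys.argv[1]+'.png',im[...,::-1])
E
python3 g.py w4
```

```text
tool gauge [137.2   3.3 247.7] F gauge [-7.9  0.7 -2.5] 0.01455265752030918
wrist fin x all [169.1 169.4 172.  172.8 173. ] top [169.1 170.9 172.8] 266
  disc x pct 2500 [142.4 146.2 158.1 165.8 166.1 166.2 166.4]
   {140: 46, 141: 54, 142: 45, 143: 64, 144: 134, 145: 140, 146: 378, 147: 53, 148: 46, 149: 59, 150: 49, 151: 50, 152: 47, 153: 22, 157: 51, 158: 81, 159: 62, 160: 71, 161: 67, 162: 89, 163: 66, 164: 75, 165: 274, 166: 477}Traceback (most recent call last):
  File "g.py", line 9, in <module>
    print(n,'fin x all',np.percentile(f[:,0],[0,5,50,95,100]).round(1),'top',np.percentile(top[:,0],[0,50,100]).round(1) if len(top) else '',len(f))
                        ~~~~~~~~~~~~~^^^^^^^^^^^^^^^^^^^^^^^^
    return _quantile_unchecked(
        a, q, axis, out, overwrite_input, method, keepdims, weights)
    return _ureduce(a,
                    func=_quantile_ureduce_func,
    ...<5 lines>...
                    overwrite_input=overwrite_input,
                    method=method)
    r = func(a, **kwargs)
    result = _quantile(arr,
                       quantiles=q,
    ...<2 lines>...
                       out=out,
                       weights=wgt)
    slices_having_nans = np.isnan(arr[-1, ...])
                                  ~~~^^^^^^^^^
IndexError: index -1 is out of bounds for axis 0 with size 0
```

Request:
servo_tool(
  increments=[
    {"slide":[1.5,0,0],"dr":[0,0,0],"jaw":1},
    {"slide":[3,0,0],"dr":[0,0,0],"jaw":1},
    {"slide":[4.5,0,0],"dr":[0,0,0],"jaw":1},
    {"slide":[4.5,0,0],"dr":[0,0,0],"jaw":1},
    {"slide":[4.5,0,0],"dr":[0,0,0],"jaw":1},
  ],
)

```text
t: 14.35
tool_pos: [0.4839, 0.0984, 0.2477]
orientation: [1.775, 2.59, -0.003]
force: [0.7, -8.2, -2.9]
opening: 0.0147
gripper_force: 50.0
```

```bash
sed -i 's/^    f=L\[fin\]; .*/    f=L[fin]; f=f if len(f) else np.zeros((1,3)); top=f[f[:,2]>43]/' g.py
cat >> g.py <<'E'
p,im2,d=pickle.load(open('sg.pkl','rb'))
u,v=proj(p,gauge(.17,-.02,.065))[0].astype(int); print('scene crop centre',u,v)
c=cv2.resize(im2[v-25:v+25,u-40:u+40],(640,400),interpolation=cv2.INTER_CUBIC)
cv2.imwrite('pics/'+sys.argv[1]+'.png',np.vstack([c[:300],im[60:340:1,:]])[:600,...,::-1])
E
python3 g.py w5
```

```text
tool gauge [141.6   3.3 247.7] F gauge [-7.9  2.4 -2.9] 0.014663192965332776
wrist fin x all [169.  169.2 171.9 172.8 173. ] top [169. 171. 173.] 294
  disc x pct 2706 [142.5 150.3 156.6 170.1 170.6 170.6 170.8]
   {140: 55, 141: 46, 142: 54, 143: 49, 144: 53, 145: 53, 146: 51, 147: 48, 148: 86, 149: 116, 150: 434, 151: 74, 152: 56, 153: 47, 154: 52, 155: 59, 156: 44, 157: 38, 158: 2, 161: 22, 162: 62, 163: 67, 164: 66, 165: 80, 166: 67, 167: 71, 168: 65, 169: 91, 170: 696, 171: 2}
top fin x all [0. 0. 0. 0. 0.] top  1
  disc x pct 1 [187.2 187.2 187.2 187.2 187.2 187.2 187.2]
   {187: 1}
scene fin x all [167.6 167.9 169.5 171.3 171.5] top [167.6 169.5 170.6] 14
  disc x pct 45 [150.1 155.3 160.9 166.4 170.7 173.9 179.7]
   {149: 2, 150: 3, 151: 1, 152: 2, 153: 2, 154: 1, 155: 3, 156: 2, 157: 2, 158: 4, 160: 1, 161: 2, 162: 3, 163: 1, 164: 2, 165: 1, 166: 3, 167: 2, 168: 1, 169: 2, 171: 1, 173: 2, 179: 2}
scene crop centre 366 226
```

View pics/w5.png

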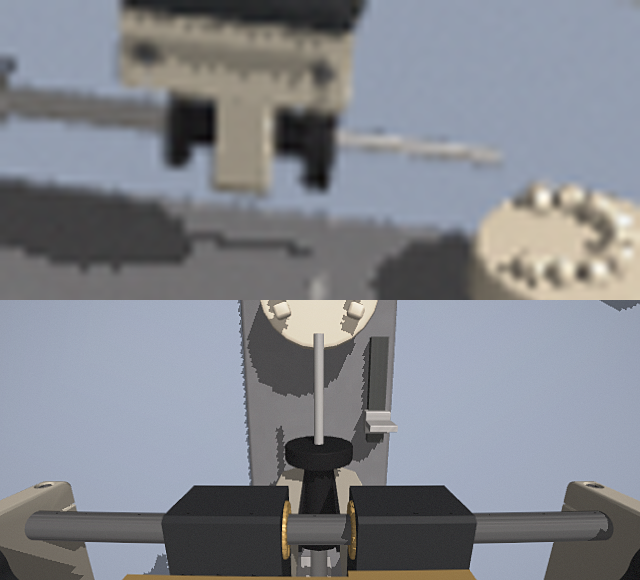

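Both views: in the scene crop the front disc (315,150) stands almost over the fin (318,285). In the wrist view the disc face and fin are within about 0.5 mm. I'll check for camera tilt in the data already saved.

Run:
```python
from h import *
p,im,d=pickle.load(open('wg.pkl','rb')); W=cloud(p,d); L=(W-O)@np.c_[GX,GY,[0,0,1]]*1000
r=np.hypot(L[...,1]-2.5,L[...,2]-80); m=(r<17)&(r>5)&(abs(L[...,0]-170.5)<1)
A=np.c_[np.ones(m.sum()),L[m][:,1]-2.5,L[m][:,2]-80]; print('face x, dx/dy, dx/dz',np.linalg.lstsq(A,L[m][:,0],rcond=None)[0].round(4),'z',L[m][:,2].min(),L[m][:,2].max())
b=(abs(L[...,2]-12)<5)&(L[...,0]>130)&(L[...,0]<290)&(abs(L[...,1]-2)<45); A=np.c_[np.ones(b.sum()),L[b][:,0]-170,L[b][:,1]]; print('base z',np.linalg.lstsq(A,L[b][:,2],rcond=None)[0].round(4))
e=[]
for x in np.arange(140,290,5):
    k=(abs(L[...,0]-x)<2.5)&(abs(L[...,2]-12)<5); y=L[k][:,1]
    if len(y)>20: e.append((x,y.min(),y.max()))
e=np.array(e).round(1); print(e[::4])
f=(abs(L[...,2]-36)<14)&(abs(L[...,1]+39.5)<8)&(abs(L[...,0]-171)<5)
for z in range(22,50,3):
    k=f&(abs(L[...,2]-z)<1.5); print(z,k.sum(),np.percentile(L[k][:,0],[2,50,98]).round(1) if k.sum() else '')
```

```text
face x, dx/dy, dx/dz [ 1.704736e+02  2.700000e-03 -6.800000e-03] z 63.57738687656339 96.9413689563692
base z [ 1.10557e+01 -7.00000e-04 -3.30000e-03]
[[140.  -51.1  57.4]
 [160.  -51.9  58.1]
 [180.  -50.9  58.2]
 [200.  -51.7  57.7]
 [220.  -52.2  57.4]
 [240.  -51.5  57.9]
 [260.  -51.8  58.1]
 [280.  -52.5  57.8]]
22 0 
25 107 [172.4 174.1 175.6]
28 18 [172.4 172.7 175.6]
31 19 [172.4 172.6 172.9]
34 17 [172.5 172.7 172.9]
37 21 [172.4 172.7 173. ]
40 24 [172.4 172.7 172.9]
43 60 [169.  171.1 172.8]
46 108 [169.2 171.1 172.7]
49 0
```

Request:
servo_tool(
  increments=[
    {"slide":[0.3,0,0],"dr":[0,0,0],"jaw":1},
    {"slide":[0.3,0,0],"dr":[0,0,0],"jaw":1},
    {"slide":[0.3,0,0],"dr":[0,0,0],"jaw":1},
    {"slide":[0.3,0,0],"dr":[0,0,0],"jaw":1},
    {"slide":[0.3,0,0],"dr":[0,0,0],"jaw":1},
  ],
)

```text
t: 15.0
tool_pos: [0.4839, 0.0986, 0.2477]
orientation: [1.775, 2.589, -0.003]
force: [2.6, -8.7, -2.8]
opening: 0.0148
gripper_force: 50.0
```

```bash
python3 g.py w6 | grep -A1 -E "tool|wrist"
python3 - <<'E'
from h import *
p,im,d=pickle.load(open('sg.pkl','rb')); W=cloud(p,d)
m=(abs(W[...,0]-.525)<.07)&(abs(W[...,1]+.347)<.06)&(W[...,2]>.012)&(W[...,2]<.1); print('plug',m.sum(),(W[m]*1000).mean(0).round())
print(close_job())
E
```

```text
tool gauge [141.8   3.3 247.7] F gauge [-9.1  0.7 -2.8] 0.01481362045353195
wrist fin x all [168.9 169.3 172.1 172.8 173. ] top [169.  171.  172.9] 290
  disc x pct 2776 [142.7 150.5 156.9 170.2 170.7 170.8 170.9]
plug 109 [ 527. -347.   53.]
the job is handed in; nothing more can be done
None
```

The job is handed in: the plug stands in the tray, and the gripper is holding the rod with the front disc's face level with the index fin to within about 0.3 mm by the wrist camera.

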